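# Air the bench climate chamber and hold its lid just below balance

### The arm

A 7-joint arm with a two-finger parallel gripper is mounted at the origin on the work surface. World frame = base frame: x ahead of the robot, y to its left, z up, the work surface at z = 0. Lengths are in m, angles in degrees, forces in N, time in s.
With the tool pointing down it reaches from about 0.425 to 0.875 m from the base axis. Payload 4.7 kg.
Tool frame: the origin (TCP) lies midway between the tips of the shut fingers; the grasp point (between the pads) lies 19 mm behind it; z points along the fingers, x is the direction in which the jaws open and shut, and the axes are right-handed (so a half turn about z gives the same grasp; the last joint's range is limited). The gripper opens to 87 mm and grips with 3 to 60 N. Pads are 19 mm wide; open, the fingers measure 117 mm over their backs; the gripper's body (75 mm by 190 mm) begins 51 mm behind the grasp point.
Start: joints at [77.069, 18.392, -4.016, 83.108, 1.295, 78.541, -3.26], TCP at [0.154, -0.631, 0.198] pointing down, gripper open.
Joint ranges: [-163.93, 163.93], [-17.29, 119.83], [-79.2, 71.16], [3.27, 140.29], [-89.18, 269.18], [5.43, 117.66], [-154.24, 154.24]. Speed limits (degrees/s): [147.25, 147.25, 180, 180, 180, 180, 180].

### API

Orientations are given as [roll, pitch, yaw] about the fixed x, y, z axes, in that order (R = Rz(yaw) Ry(pitch) Rx(roll)).
In Python, from cell import telemetry, optics, env gives the robot as it stands.
- The arm moves only by the tool arm_command, never from a script. Its arguments are lists of equal length, an entry for each row: "translation": the shift along the tool's x, y, z in cm, a list of three; "twist": the turn about the tool's z in degrees. In form: {"translation": [[x, y, z], ...], "twist": [twist, ...]}. A call has 1 to 10 rows; each row shifts and turns the pose as measured when the row begins, along the tool's axes as they then stand; what a row does not reach is not made up. A row lasts 1/8 s, in which the tool goes at most 62.5 mm and 10.7 degrees, less where a joint would pass 70% of its speed; a pose out of reach is approached as far as the arm can. A call is refused whole if a number of a shift passes 6.25 or a number of a turn 10.7, either way. A call with a gripper value outside its range is refused whole. "grip" is the opening in per cent of the stroke, from 0 (shut) to 100 (fully open), set as the call begins (left out, the last holds). The fingers move at their own pace and stop on an object; "force" is the grip in N (left out, the last holds). Time passes only in rows, so rows that do not move let the fingers close. It gives the time, the measured TCP pose, the force and the opening at its end, in the units of the state.
- telemetry.get_obs(): the state, without advancing time (a new reading comes with each control period).
- optics.read_camera(name): name is "scene" or "top"; returns a dict with "img" (420x560x3 uint8, blue, green, red), "fx", "fy", "cx", "cy" (pixels), "extrinsics" (4x4, takes a point from camera to world coordinates). Camera axes: x right, y up, looking along -z (the intrinsics and any distortion apply to the point x, -y, -z); pixel columns grow to the right and rows downward; lengths in m; the calibration is good to about 2 mm. A picture is of the moment at which its call begins. There is no depth.
- env.sign_off(): hands the job in, once; it reports no verdict.
The state is a dict: "time_s": time; "qpos": joint angles; "joint_velocities": joint speeds; "effort": joint torques, N m; "tool_pos": TCP position; "tool_rot": TCP orientation; "force": force on the tool from outside, world axes, zero at the start; "wrist_torque": the same for the moment, N m; "grip_width": finger opening in m.
Only numpy, scipy, OpenCV 4.12 (cv2) and the standard library are available. Lean on these libraries where they do the work, as an engineer would, in place of code of your own. Each camera call takes 0.05 s, during which the arm holds its last target. There are 200 camera calls.

### The job

The damp-heat run is over and the small bench chamber has to be aired: take its lid by the pull handle and swing it smoothly up until the handle is about three to four centimetres higher than where the lid balances, so that the gas strut takes the weight, then ease it back until the handle is two to three centimetres lower than where it balances, so that the lid would fall shut by itself if you let go. Finish there, still holding the lid by its handle and keeping it still; do not let go at the end, never let the lid fly wide open or slam, and leave the jug, the bottle and the control module where they stand.

Things in the scene. Friction and masses are not known exactly. Their poses are not given: they have to be found in the camera images.
- chamber: Low stainless-steel bench chamber, 260 mm deep (x), 420 mm wide (y), fixed. Origin: centre of its underside, on the bench; x points from its front (handle side, towards the robot) to its rear, y to its left seen from the robot. On its left a test space under a framed window lid; on its right a control column 148 mm high. A gas strut stands 22 mm off its left side.
- lid_hinge (a point): Middle of the lid's hinge line, at (90, 55, 125) mm in the chamber's frame; the hinge axis runs along the chamber's y. The lid opens by lifting its front edge up and away from the robot.
- lid (a joint): Lid angle, rad: 0 shut, 1.2 fully open at the stop. The lid (220 mm deep, 290 wide, 30 thick, 2.25 kg) is helped by a gas strut and will not stay put by itself: it balances at about 0.58 (0.55 to 0.61); below that it falls shut, above that it is pushed open. At the handle it takes 5 N to lift when shut, steadily less up to the balance point, and 1 N down to hold it 0.14 past.
- handle: The lid's grip: a black sleeve 16 mm thick and 84 mm long that turns freely on a level bar along the chamber's y, carried by two steel arms 98 mm apart, its centre line 45 mm before the lid's front edge. Origin: its centre, 265 mm before and 30 mm above the hinge line when shut, moving with the lid: 155 mm over the bench shut, 295 at balance. Free above and below: pinch it from above.
- jug: Clear plastic measuring jug with a handle, 90 mm across, 120 mm high, standing loose beside the chamber. Origin: centre of its underside.
- bottle: Amber glass bottle with a green cap, 56 mm across, 120 mm high, standing loose beside the chamber. Origin: centre of its underside.
- module: Grey control module with two round connectors, 100 by 65 by 34 mm, lying loose on the bench before the chamber. Origin: centre of its underside.
Mind the look-alikes: they are no part of the job. There is more than one size of the module; the job needs the middle-sized.

How it is judged (in metres and radians):
On the way, in this order (a step that is already met when the one before it is completed fails the run):
1. the lid has been raised past its balance point by its handle (over 0.65 rad) (value of joint lid above 0.65 rad and contact force between the fingers and handle above 0.2 N), for 0.2 s.
2. the lid has been eased back just below its balance point (0.37 to 0.53 rad), held by its handle (value of joint lid between 0.37 and 0.53 rad and contact force between the fingers and handle above 0.2 N), for 0.2 s.
At the end, for the whole second after the job is handed in: The lid stands still (under 0.08 rad/s) at 0.37 to 0.53 rad, just below its balance point, carried by the fingers on its handle (over 0.2 N) with none of the loose things touching the chamber; the jug, bottle and module are within 20 mm of where they stood (all of step 2 and velocity of joint lid between -0.08 and 0.08 rad/s and contact force between each of jug, bottle, module and chamber below 0.1 N and distance of each of jug, bottle, module from where it was at the start of the episode below 0.02 m); the arm keeps its last pose, push and grip.
It fails at once if the lid flies wide open (over 1.0 rad) (value of joint lid above 1 rad).
It fails at once if the lid slams or is flung (over 2 rad/s) (velocity of joint lid above 2 rad/s or velocity of joint lid below -2 rad/s).
It fails at once if the jug, the bottle or the module is knocked (moved over 20 mm or tipped over 0.3 rad) (distance of any of jug, bottle, module from where it was at the start of the episode above 0.02 m or angle between any of jug, bottle, module's own z axis and vertical above 0.3 rad).
It also fails if it takes over 42 s, if anything falls off the work surface, if the arm or the gripper's body presses on something with over 40 N, if the wrist force passes 120 N, or if a joint passes its speed limit or range.

## Working session

There is one attempt and no reset: what is moved stays moved. The work goes in short steps, Python scripts to look and compute and a tool call to move; the robot and the scene stay as the last step left them, time stands still between calls to the robot, and variables do not carry over. Pictures are saved under pics/ and viewed, about 8 in all and at most 12, crops included, and the job is handed in when it is done.

Besides the shell and the picture viewer there is one more tool, called after ">>>" in YAML: its name, and indented under it one key for each argument. arm_command: Moves the arm, as the interface text tells. Its arguments: {"type":"object","properties":{"translation":{"type":"array","items":{"type":"array","items":{"type":"number"}}},"twist":{"type":"array","items":{"type":"number"}},"grip":{"type":"number"},"force":{"type":"number"}},"required":["translation","twist"]}

```bash
ls; mkdir -p pics; python3 - <<'E'
from cell import telemetry, optics, env
import cv2, numpy as np
o=telemetry.get_obs(); print({k:np.round(v,3) for k,v in o.items()})
for n in("scene","top"):
    c=optics.read_camera(n); cv2.imwrite(f"pics/{n}0.png",c["img"]); print(n,c["fx"],c["fy"],c["cx"],c["cy"],np.round(c["extrinsics"],4).tolist(),[k for k in c])
E
```

```text
pics
{'time_s': np.float64(0.0), 'qpos': array([77.07 , 18.437, -4.015, 83.176,  1.297, 78.54 , -3.257]), 'joint_velocities': array([-0.002, -0.036,  0.095,  0.072, -0.05 , -0.093, -0.088]), 'effort': array([-0.0000e+00, -4.9129e+01, -4.0400e-01, -3.1253e+01, -6.4000e-02,
        4.4000e-02,  0.0000e+00]), 'tool_pos': array([ 0.154, -0.631,  0.197]), 'tool_rot': array([ 1.79992e+02,  1.08000e-01, -7.62570e+01]), 'force': array([-0.118,  0.003, -0.373]), 'wrist_torque': array([-0.022,  0.029,  0.047]), 'grip_width': np.float64(0.087)}
scene 379.49801569276997 379.49801569276997 277.3657362727276 210.0260387173449 [[0.7458, -0.4655, 0.4765, 1.0376], [0.666, 0.5051, -0.5489, -0.5928], [0.0148, 0.7268, 0.6867, 0.8279], [0.0, 0.0, 0.0, 1.0]] ['img', 'fx', 'fy', 'cx', 'cy', 'extrinsics']
top 484.26823412155636 484.26823412155636 286.1847807006969 212.5799245182306 [[0.0082, 0.9795, -0.2012, 0.3013], [-1.0, 0.0088, 0.0021, -0.015], [0.0038, 0.2012, 0.9795, 1.4149], [0.0, 0.0, 0.0, 1.0]] ['img', 'fx', 'fy', 'cx', 'cy', 'extrinsics']
```

View pics/scene0.png

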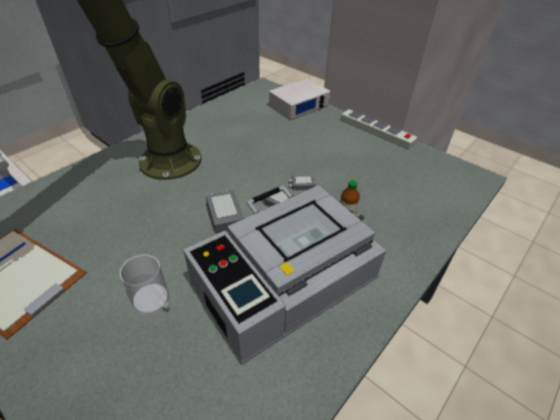

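View pics/top0.png

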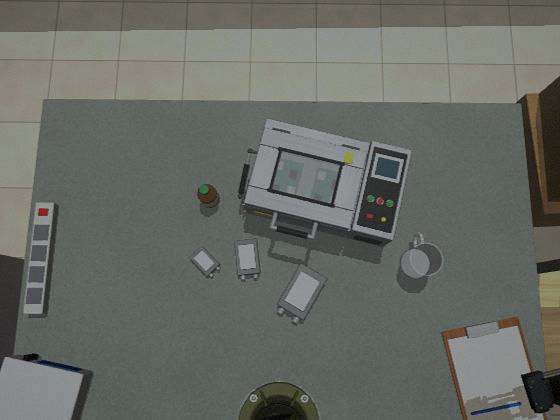

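The scene view shows the chamber with its lid at about (300,235) and the handle at about (270,195). In the top view the handle bar is at (293,225), just off the lid's front edge. The strut is at (248,170), the bottle at (207,195), the jug at (420,260), and three modules at (205,262), (247,258) and (302,292).

Things that could be taken for the handle are the black sleeve at (293,228), its shadow at (290,250), and the strut at (246,175). I choose (293,228). The middle-sized module is the one at (247,258).

```bash
cat > h.py <<'E'
from cell import telemetry, optics, env
import cv2, numpy as np
def ray(c,u,v,z):
    E=np.array(c["extrinsics"]); d=E[:3,:3]@np.array([(u-c["cx"])/c["fx"],-(v-c["cy"])/c["fy"],-1]); p=E[:3,3]
    return p+d*(z-p[2])/d[2]
def proj(c,P):
    E=np.array(c["extrinsics"]); q=E[:3,:3].T@(np.asarray(P)-E[:3,3]); return np.array([c["cx"]-c["fx"]*q[0]/q[2], c["cy"]+c["fy"]*q[1]/q[2]])
E
python3 - <<'E'
from h import *
t=cv2.imread("pics/top0.png")[195:270,235:335]; s=cv2.imread("pics/scene0.png")[165:225,235:335]
a=cv2.resize(t,None,fx=6,fy=6,interpolation=2); cv2.imwrite("pics/crop.png",a)
E
```

```text
(no output)
```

View pics/crop.png

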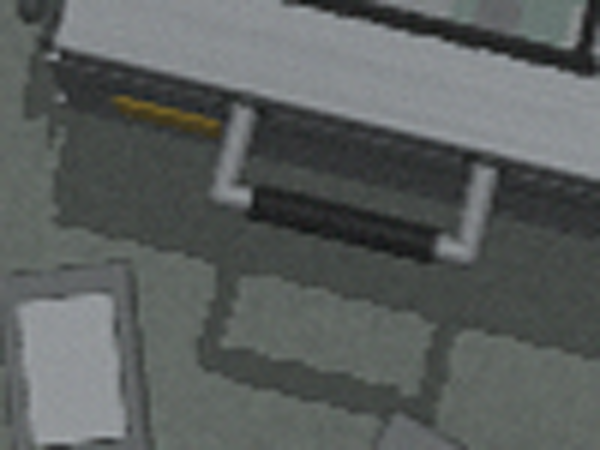

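The crop confirms the choice: the black sleeve sits between two steel arms, with its ends at about top-view pixels (276.7,228.8) and (307.7,236). The shadow below it is separate.

```bash
python3 - <<'E'
from h import *
c=optics.read_camera("top"); 
a=ray(c,276.7,228.8,.155); b=ray(c,307.7,236.,.155); m=(a+b)/2
print(a,b,m,np.linalg.norm(a-b)); d=a-b; yaw=np.degrees(np.arctan2(d[1],d[0]))-90; print("chamber yaw",yaw)
# lid edges for yaw
print("lid front edge", ray(c,245,203,.15),ray(c,335,225,.15))
f=np.array([np.cos(np.radians(yaw)),np.sin(np.radians(yaw)),0]); 
h=m+f*.265-[0,0,.03]; print("hinge at handle y",h)
for n,u,v,z in [("jug",420,262,0),("bottle cap",204,189,.12),("mod",247,258,.03),("big",302,292,.03),("small",205,262,.03)]: print(n,ray(c,u,v,z))
for q in (0,.2,.4,.45,.58,.7): 
    r=np.hypot(.265,.03); g=q+np.arctan2(.03,.265); p=h-f*r*np.cos(g)+[0,0,r*np.sin(g)]; print(q,p,np.hypot(p[0],p[1]))
s=optics.read_camera("scene"); print(proj(s,a),proj(s,b))
E
```

```text
[0.51625043 0.00699997 0.155     ] [ 0.497772   -0.07476661  0.155     ] [ 0.50701121 -0.03388332  0.155     ] 0.08382855088588792
chamber yaw -12.73436200230708
lid front edge [0.58636308 0.09277669 0.15      ] [ 0.52869727 -0.14748072  0.15      ]
hinge at handle y [ 0.76549288 -0.09229759  0.125     ]
jug [ 0.44796215 -0.41055092  0.        ]
bottle cap [0.6316357  0.20927098 0.12      ]
mod [0.4520493  0.09318761 0.03      ]
big [ 0.35721133 -0.06447772  0.03      ]
small [0.43956698 0.21289449 0.03      ]
0 [ 0.50701121 -0.03388332  0.155     ] 0.508142155549082
0.2 [ 0.51797712 -0.0363615   0.20704937] 0.5192518180621245
0.4 [ 0.53881069 -0.04106968  0.25582769] 0.5403736457933167
0.45 [ 0.54547181 -0.04257503  0.26727928] 0.5471308120212858
0.58 [ 0.56531894 -0.04706028  0.29532022] 0.5672743362192447
0.7 [ 0.58664634 -0.05188006  0.31866295] 0.5889358826561826
[277.59931184 189.36181098] [251.80885696 200.98258106]
```

```bash
cat >> h.py <<'E'
def plan(goal,yawg,n):
    o=telemetry.get_obs(); p=np.array(o["tool_pos"]); y=o["tool_rot"][2]; dy=((yawg-y+180)%360-180)/n; st=(np.array(goal)-p)/n*100
    print("at",p.round(4),np.round(o["tool_rot"],2)); T=[]
    for i in range(n):
        a=np.radians(y+dy*i); x=np.array([np.cos(a),np.sin(a),0]); yy=np.array([np.sin(a),-np.cos(a),0])
        T.append([round(float(v),2) for v in (st@x,st@yy,-st[2])])
    print(T,"twist",round(-dy,2))
E
python3 -c "
from h import *
plan([.42,-.36,.30],-44,8)"
```

```text
at [ 0.1543 -0.6311  0.1973] [ 1.7999e+02  7.0000e-02 -7.6260e+01]
[[-2.5, -4.03, -1.28], [-2.21, -4.2, -1.28], [-1.91, -4.34, -1.28], [-1.6, -4.47, -1.28], [-1.28, -4.57, -1.28], [-0.96, -4.65, -1.28], [-0.63, -4.7, -1.28], [-0.3, -4.74, -1.28]] twist -4.03
```

>>> arm_command:
  translation:
    - [-2.5,-4,-1.5]
    - [-2.2,-4.2,-1.5]
    - [-1.9,-4.3,-1.5]
    - [-1.6,-4.5,-1.5]
    - [-1.3,-4.6,-1.5]
    - [-1,-4.6,-1.5]
    - [-0.6,-4.7,-1.5]
    - [-0.3,-4.7,-1.5]
  twist: [-4,-4,-4,-4,-4,-4,-4,-4]
  grip: 100
  force: 30

```text
time_s: 1.2
tool_pos: [0.4212, -0.3539, 0.3171]
tool_rot: [-180.0, 0.4, -43.8]
force: [-0.2, -0.5, 0.4]
grip_width: 0.0871
```

```bash
python3 -c "
from h import *
plan([.507,-.034,.26],-12.7,10)"
```

```text
at [ 0.4212 -0.3539  0.3171] [-180.      0.37  -43.8 ]
[[-1.59, -2.9, 0.57], [-1.43, -2.99, 0.57], [-1.27, -3.06, 0.57], [-1.1, -3.12, 0.57], [-0.93, -3.18, 0.57], [-0.76, -3.22, 0.57], [-0.58, -3.26, 0.57], [-0.4, -3.29, 0.57], [-0.23, -3.3, 0.57], [-0.05, -3.31, 0.57]] twist -3.11
```

>>> arm_command:
  translation:
    - [-1.6,-2.9,0.6]
    - [-1.4,-3,0.6]
    - [-1.3,-3.1,0.6]
    - [-1.1,-3.1,0.6]
    - [-0.9,-3.2,0.6]
    - [-0.8,-3.2,0.6]
    - [-0.6,-3.3,0.6]
    - [-0.4,-3.3,0.6]
    - [-0.2,-3.3,0.6]
    - [0,-3.3,0.6]
  twist: [-3.1,-3.1,-3.1,-3.1,-3.1,-3.1,-3.1,-3.1,-3.1,-3.1]

```text
time_s: 2.45
tool_pos: [0.5088, -0.0114, 0.2554]
tool_rot: [-179.8, 0.1, -10.8]
force: [1.1, 0.2, 0.2]
grip_width: 0.0872
```

```bash
python3 - <<'E'
from h import *
plan([.507,-.034,.18],-12.7,3)
T=[]
for n,(r0,r1,c0,c1) in {"top":(150,290,210,350),"scene":(100,240,190,330)}.items():
    T.append(cv2.resize(optics.read_camera(n)["img"][r0:r1,c0:c1],(390,390),interpolation=2))
cv2.imwrite("pics/c1.png",np.hstack(T))
E
```

```text
at [ 0.5088 -0.0114  0.2554] [-1.7982e+02  1.2000e-01 -1.0760e+01]
[[0.08, 0.75, 2.51], [0.09, 0.75, 2.51], [0.1, 0.75, 2.51]] twist 0.65
```

View pics/c1.png

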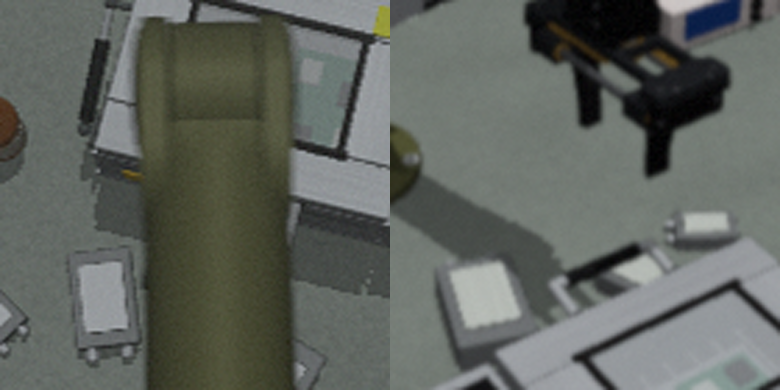

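The gripper body's long side seems to lie along the jaw direction, so it would reach over the rising lid. I'll measure the lid's top surface relative to the handle, and the gripper body's extent.

```bash
python3 - <<'E'
from h import *
s=optics.read_camera("scene")
a=cv2.resize(cv2.imread("pics/scene0.png")[175:275,225:395],None,fx=4.6,fy=4.6,interpolation=2)[:,:780]
b=cv2.resize(s["img"][70:185,340-0:340] if 0 else s["img"][60:170,215:345],None,fx=1,fy=1)
cv2.imwrite("pics/c2a.png",a)
# overlay tool axis predictions on gripper
o=telemetry.get_obs(); p=o["tool_pos"]; y=np.radians(o["tool_rot"][2]); X=np.array([np.cos(y),np.sin(y),0]);Y=np.array([np.sin(y),-np.cos(y),0])
k=6; I=cv2.resize(s["img"][75:170,230:330],None,fx=k,fy=k,interpolation=2)
def poly(hx,hy,z,col):
    P=[proj(s,p+X*i*hx+Y*j*hy+np.array([0,0,z])) for i,j in((1,1),(1,-1),(-1,-1),(-1,1))]
    cv2.polylines(I,[np.int32([(q-[230,75])*k+k/2 for q in P])],True,col,1)
poly(.095,.0375,.07,(0,0,255)); poly(.0375,.095,.07,(0,255,0)); poly(.0585,.0095,0,(255,255,0))
cv2.imwrite("pics/c2.png",I)
for z in (.13,.14,.15,.16): 
  c=optics.read_camera("top"); print(z, ray(c,245,203,z), proj(s,ray(c,245,203,z)))
E
```

```text
0.13 [0.59086988 0.09448041 0.13      ] [317.88337532 193.02698416]
0.14 [0.58861648 0.09362855 0.14      ] [317.37254366 190.11198501]
0.15 [0.58636308 0.09277669 0.15      ] [316.85565966 187.16244893]
0.16 [0.58410968 0.09192482 0.16      ] [316.33261511 184.17775845]
```

View pics/c2a.png

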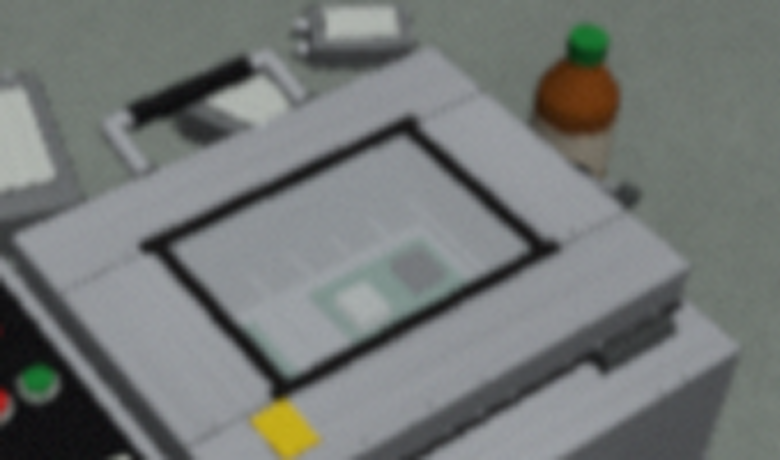

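View pics/c2.png

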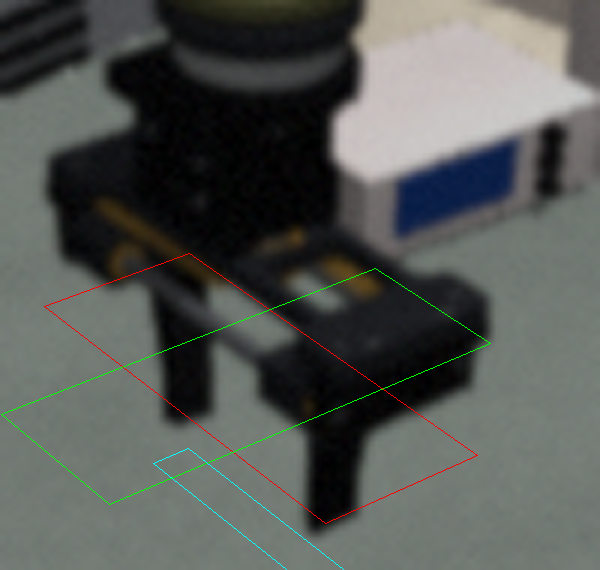

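The crop shows the lid's top front corner at about (319,186), so the lid top is at about 0.150 to 0.155 m, near the handle's height. The gripper's 190 mm side runs along the jaw direction. The projected tool box sits about 12 px lower than the real gripper, so I'll check for motion or stale readings.

```bash
python3 - <<'E'
from h import *
o=telemetry.get_obs(); print(o["time_s"],o["tool_pos"],o["tool_rot"],o["joint_velocities"].round(2) if hasattr(o["joint_velocities"],'round') else o["joint_velocities"])
s=optics.read_camera("scene"); o=telemetry.get_obs(); print(o["tool_pos"]); p=np.array(o["tool_pos"]); y=np.radians(o["tool_rot"][2]); X=np.array([np.cos(y),np.sin(y),0])
for k in(-1,1): print("tips",proj(s,p+X*k*.05), "finger top",proj(s,p+X*k*.05+[0,0,.07]))
k=4; u=proj(s,p).astype(int); print(u)
E
```

```text
2.8 [ 0.50845983 -0.01490367  0.25576648] [-1.79853450e+02  1.31147499e-01 -1.10905124e+01] [ 0.31 -0.14  0.11  0.04 -0.28 -0.05  0.03]
[ 0.50845325 -0.0149766   0.25578384]
tips [258.79408642 152.54280278] finger top [258.26513375 129.13592844]
tips [282.18718376 171.53598371] finger top [282.89391153 147.64469465]
[270 161]
```

```bash
python3 - <<'E'
from h import *
def draw(I,c,p,yaw,c0,r0,k):
    y=np.radians(yaw); X=np.array([np.cos(y),np.sin(y),0]);Y=np.array([np.sin(y),-np.cos(y),0])
    for hx,hy,z,col in((.095,.0375,.07,(0,0,255)),(.0585,.0095,0,(255,255,0)),(.0435,.0095,0,(0,255,0))):
        P=[proj(c,np.array(p)+X*i*hx+Y*j*hy+np.array([0,0,z])) for i,j in((1,1),(1,-1),(-1,-1),(-1,1))]
        cv2.polylines(I,[np.int32([(q-[c0,r0]+.5)*k for q in P])],True,col,1)
k=5
t=optics.read_camera("top"); s=optics.read_camera("scene"); o=telemetry.get_obs()
A=cv2.resize(cv2.imread("pics/top0.png")[345:420,480:560],None,fx=k,fy=k,interpolation=2); A=cv2.convertScaleAbs(A,alpha=2.5); draw(A,t,[.154,-.631,.197],-76.26,480,345,k)
B=cv2.resize(s["img"][90:210,225:305],None,fx=k,fy=k,interpolation=2); B=cv2.convertScaleAbs(B,alpha=1.8);draw(B,s,o["tool_pos"],o["tool_rot"][2],225,90,k)
A=cv2.copyMakeBorder(A,0,225,0,0,cv2.BORDER_CONSTANT); cv2.imwrite("pics/c3.png",np.hstack([A,B]))
E
```

```text
(no output)
```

View pics/c3.png

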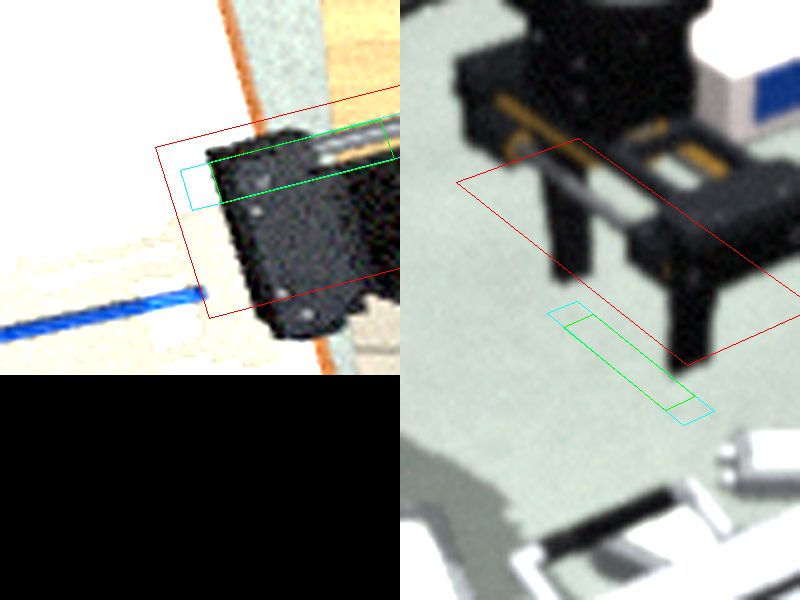

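The start overlay fits once the body's height is allowed for. In the scene view the fingers are laterally right, with outer edges at 550 and 712 as predicted, but the tips look about 20 mm higher than the reported TCP. I'll half close the gripper, come down nearer to the handle, and check there. Fully open, the 117 mm over the finger backs would hit the lid edge.

>>> arm_command:
  translation:
    - [0.1,0.7,2]
    - [0.1,0.7,2]
    - [0,0.5,1]
    - [0,0,0]
    - [0,0,0]
  twist: [0.8,0.8,0,0,0]
  grip: 48

```text
time_s: 3.58
tool_pos: [0.5073, -0.0362, 0.2062]
tool_rot: [-179.8, -0.1, -13.0]
force: [0.1, -0.0, -0.2]
grip_width: 0.0461
```

```bash
python3 - <<'E'
from h import *
s=optics.read_camera("scene"); o=telemetry.get_obs(); plan([.507,-.034,.15],-12.7,2)
p=np.array(o["tool_pos"]); y=np.radians(o["tool_rot"][2]); X=np.array([np.cos(y),np.sin(y),0]);Y=np.array([np.sin(y),-np.cos(y),0])
k=6;c0,r0=215,100
I=cv2.convertScaleAbs(cv2.resize(s["img"][r0:r0+100,c0:c0+120],None,fx=k,fy=k,interpolation=2),alpha=2)
w=o["grip_width"]/2
P=[proj(s,p+X*i*(w+.015)+Y*j*.0095) for i,j in((1,1),(1,-1),(-1,-1),(-1,1))]
cv2.polylines(I,[np.int32([(q-[c0,r0]+.5)*k for q in P])],True,(255,255,0),1)
cv2.imwrite("pics/c4.png",I)
E
```

```text
at [ 0.5073 -0.0362  0.2062] [-1.7985e+02 -6.0000e-02 -1.2950e+01]
[[-0.04, -0.1, 2.81], [-0.04, -0.1, 2.81]] twist -0.12
```

View pics/c4.png

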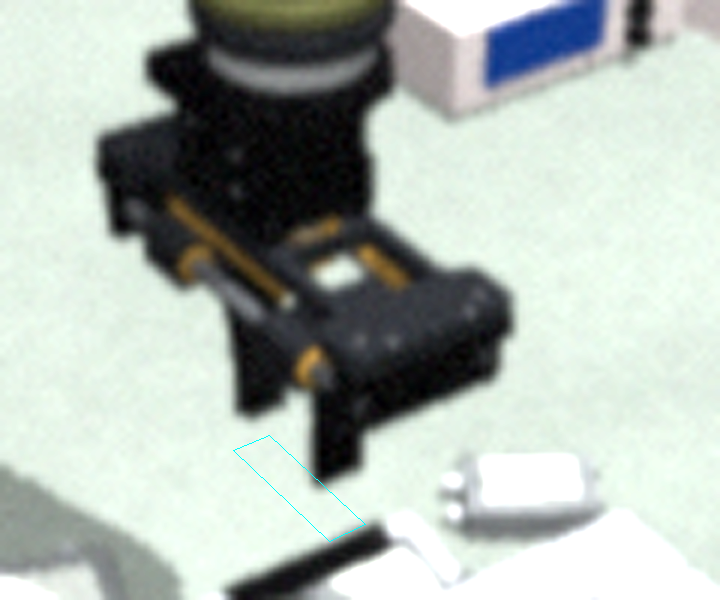

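>>> arm_command:
  translation:
    - [0,-0.2,2]
    - [0,0,2]
    - [0,0,1.5]
    - [0,0,0]
    - [0,0,0]
  twist: [0,0,0,0,0]

```text
time_s: 4.25
tool_pos: [0.5108, -0.0331, 0.1534]
tool_rot: [-179.8, -0.4, -12.9]
force: [-0.3, -0.5, -0.7]
grip_width: 0.0417
```

```bash
python3 - <<'E'
from h import *
s=optics.read_camera("scene"); o=telemetry.get_obs(); plan([.507,-.034,.136],-12.7,2)
p=np.array(o["tool_pos"]); y=np.radians(o["tool_rot"][2]); X=np.array([np.cos(y),np.sin(y),0]);Y=np.array([np.sin(y),-np.cos(y),0])
k=8;c0,r0=225,145
I=cv2.convertScaleAbs(cv2.resize(s["img"][r0:r0+75,c0:c0+90],None,fx=k,fy=k,interpolation=2),alpha=2)
w=o["grip_width"]/2
P=[proj(s,p+X*i*(w+.01)+Y*j*.0095) for i,j in((1,1),(1,-1),(-1,-1),(-1,1))]
cv2.polylines(I,[np.int32([(q-[c0,r0]+.5)*k for q in P])],True,(255,255,0),1)
cv2.imwrite("pics/c5.png",I); print(o["force"])
E
```

```text
at [ 0.5108 -0.0332  0.1534] [-179.82   -0.43  -12.87]
[[-0.17, 0.08, 0.87], [-0.17, 0.08, 0.87]] twist -0.08
[-0.32054221  0.37348131  0.25636417]
```

View pics/c5.png

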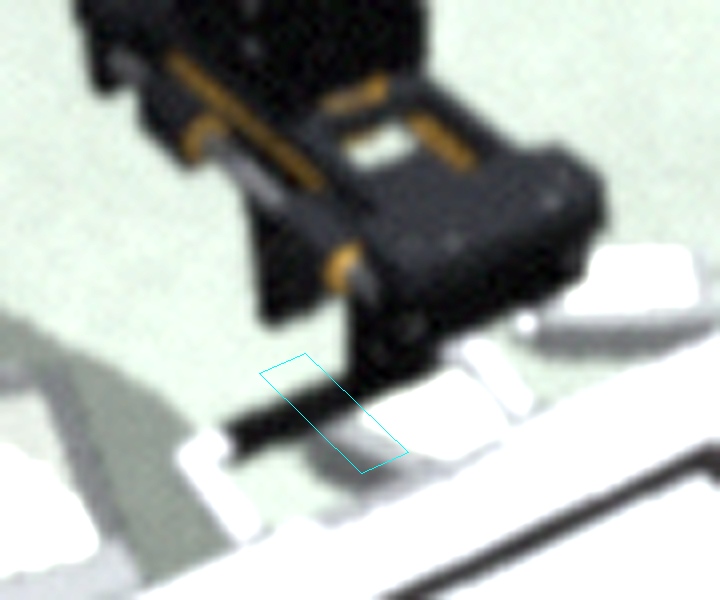

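>>> arm_command:
  translation:
    - [-0.3,0.1,0.5]
    - [0,0,0.6]
    - [0,0,0.6]
    - [0,0,0]
  twist: [0,0,0,0]

```text
time_s: 4.8
tool_pos: [0.5081, -0.0337, 0.1361]
tool_rot: [-179.8, -0.5, -12.9]
force: [-0.2, -0.9, -0.3]
grip_width: 0.0416
```

>>> arm_command:
  translation:
    - [0,0,0]
    - [0,0,0]
    - [0,0,0]
    - [0,0,0]
  twist: [0,0,0,0]
  grip: 0
  force: 5

```text
time_s: 5.3
tool_pos: [0.5077, -0.0335, 0.1363]
tool_rot: [-179.8, -0.5, -12.9]
force: [-6.8, 1.7, 5.7]
grip_width: 0.0096
```

Closing over the bar stopped at 9.6 mm, on the upper curve of the 16 mm sleeve. So the tips really are about 25 mm higher than reported, as the picture suggested. I'll open, go about 18 mm lower, and close again.

>>> arm_command:
  translation:
    - [0,0,0]
    - [0,0,0]
    - [0,0,0]
    - [0,0,0.6]
    - [0,0,0.6]
    - [0,0,0.6]
    - [0,0,0]
  twist: [0,0,0,0,0,0,0]
  grip: 48

```text
time_s: 6.18
tool_pos: [0.508, -0.0336, 0.1167]
tool_rot: [-179.8, -0.5, -12.9]
force: [-0.4, 0.1, 0.4]
grip_width: 0.0418
```

>>> arm_command:
  translation:
    - [0,0,0]
    - [0,0,0]
    - [0,0,0]
    - [0,0,0]
  twist: [0,0,0,0]
  grip: 0
  force: 15

```text
time_s: 6.68
tool_pos: [0.5075, -0.0334, 0.1169]
tool_rot: [-179.8, -0.4, -12.9]
force: [-2.3, 0.3, -0.1]
grip_width: 0.0155
```

```bash
python3 - <<'E'
from h import *
s=optics.read_camera("scene"); o=telemetry.get_obs(); print(o["tool_pos"],o["force"],o["grip_width"])
I=cv2.convertScaleAbs(cv2.resize(s["img"][140:215,225:315],None,fx=8,fy=8,interpolation=2),alpha=2)
cv2.imwrite("pics/c6.png",I)
E
```

```text
[ 0.50753678 -0.03339973  0.11682658] [-2.81886348  0.25002865  1.56442238] 0.015485511593241233
```

View pics/c6.png

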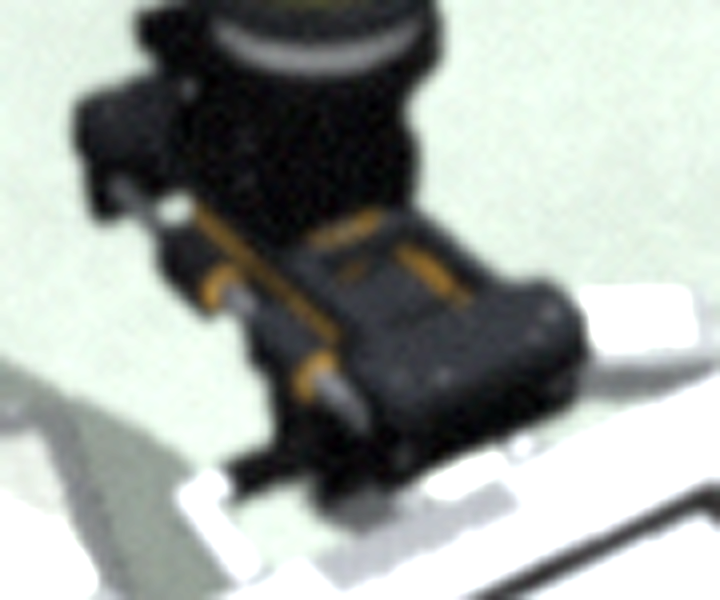

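The fingers straddle the sleeve and hold it: the width is 15.5 mm, with the tips just below the bar at (350,500). I'll regrip about 5 mm nearer the tips, so the gripper body clears the lid as it tilts up.

>>> arm_command:
  translation:
    - [0,0,0]
    - [0,0,0]
    - [0,0,-0.5]
    - [0,0,0]
  twist: [0,0,0,0]
  grip: 35

```text
time_s: 7.22
tool_pos: [0.5089, -0.0337, 0.1227]
tool_rot: [-179.8, -0.6, -12.9]
force: [0.2, -0.4, 0.1]
grip_width: 0.0299
```

>>> arm_command:
  translation:
    - [0,0,0]
    - [0,0,0]
    - [0,0,0]
    - [0,0,0]
  twist: [0,0,0,0]
  grip: 0
  force: 30

```text
time_s: 7.72
tool_pos: [0.5075, -0.0334, 0.1225]
tool_rot: [-179.8, -0.4, -12.9]
force: [-1.3, 0.7, 1.6]
grip_width: 0.0151
```

```bash
cat >> h.py <<'E'
Z0=None
def arc(z0,qs):
    # waypoints relative to shut grip; tool x = chamber x, tool z down (cm)
    r=np.hypot(.265,.03); g0=np.arctan2(.03,.265)
    for q in qs: print(q, "dx %.2f up %.2f"%(100*(r*np.cos(g0)-r*np.cos(q+g0)),100*(r*np.sin(q+g0)-.03)), "z %.4f"%(z0+r*np.sin(q+g0)-.03))
E
python3 - <<'E'
from h import *
o=telemetry.get_obs(); print(o["tool_pos"],o["tool_rot"],o["force"],o["grip_width"]); arc(o["tool_pos"][2],np.arange(0,.85,.05))
E
```

```text
[ 0.50752726 -0.03340939  0.12249328] [-179.84595158   -0.42982186  -12.88914418] [-1.32496401  0.66255453  1.63585366] 0.015130131585594632
0.0 dx 0.00 up -0.00 z 0.1225
0.05 dx 0.18 up 1.32 z 0.1357
0.1 dx 0.43 up 2.63 z 0.1488
0.15000000000000002 dx 0.75 up 3.93 z 0.1618
0.2 dx 1.12 up 5.20 z 0.1745
0.25 dx 1.57 up 6.46 z 0.1871
0.30000000000000004 dx 2.07 up 7.70 z 0.1995
0.35000000000000003 dx 2.64 up 8.90 z 0.2115
0.4 dx 3.26 up 10.08 z 0.2233
0.45 dx 3.94 up 11.23 z 0.2348
0.5 dx 4.68 up 12.34 z 0.2459
0.55 dx 5.48 up 13.41 z 0.2566
0.6000000000000001 dx 6.32 up 14.44 z 0.2669
0.65 dx 7.22 up 15.43 z 0.2768
0.7000000000000001 dx 8.16 up 16.37 z 0.2862
0.75 dx 9.16 up 17.26 z 0.2951
0.8 dx 10.19 up 18.10 z 0.3035
```

>>> arm_command:
  translation:
    - [0.1,0,-0.6]
    - [0.1,0,-0.7]
    - [0.1,0,-0.7]
    - [0.2,0,-0.7]
    - [0.2,0,-0.7]
    - [0.2,0,-0.7]
    - [0.2,0,-0.7]
    - [0.2,0,-0.7]
  twist: [0,0,0,0,0,0,0,0]

```text
time_s: 8.72
tool_pos: [0.5199, -0.0364, 0.1794]
tool_rot: [-179.8, -0.3, -12.9]
force: [0.9, 0.1, -4.8]
grip_width: 0.0148
```

>>> arm_command:
  translation:
    - [0.3,0,-0.7]
    - [0.3,0,-0.7]
    - [0.3,0,-0.7]
    - [0.3,0,-0.7]
    - [0.35,0,-0.7]
    - [0.35,0,-0.7]
    - [0.4,0,-0.7]
    - [0.4,0,-0.6]
  twist: [0,0,0,0,0,0,0,0]

```text
time_s: 9.72
tool_pos: [0.5491, -0.0435, 0.24]
tool_rot: [-179.8, -0.6, -12.9]
force: [-0.6, 0.2, -1.1]
grip_width: 0.0146
```

>>> arm_command:
  translation:
    - [0.45,0,-0.6]
    - [0.45,0,-0.6]
    - [0.45,0,-0.6]
    - [0,0,0]
  twist: [0,0,0,0]

```text
time_s: 10.22
tool_pos: [0.5639, -0.047, 0.2606]
tool_rot: [-179.8, -0.6, -12.9]
force: [-1.1, -0.8, 0.1]
grip_width: 0.0152
```

>>> arm_command:
  translation:
    - [0.5,0,-0.6]
    - [0.5,0,-0.5]
    - [0.5,0,-0.5]
  twist: [0,0,0]

```text
time_s: 10.6
tool_pos: [0.5785, -0.0506, 0.2776]
tool_rot: [-179.8, -0.6, -12.9]
force: [-1.5, -0.3, 1.2]
grip_width: 0.0152
```

```bash
python3 - <<'E'
from h import *
s=optics.read_camera("scene"); o=telemetry.get_obs(); print(o["tool_pos"],o["force"],o["wrist_torque"],o["grip_width"])
I=cv2.convertScaleAbs(cv2.resize(s["img"][90:240,225:385],None,fx=4,fy=4,interpolation=2),alpha=2)
cv2.imwrite("pics/c7.png",I)
E
```

```text
[ 0.57941023 -0.05080564  0.27847499] [-0.63592005 -0.50207632  2.51581669] [-0.12856401  0.14513679 -0.06686837] 0.015138676717711231
```

View pics/c7.png

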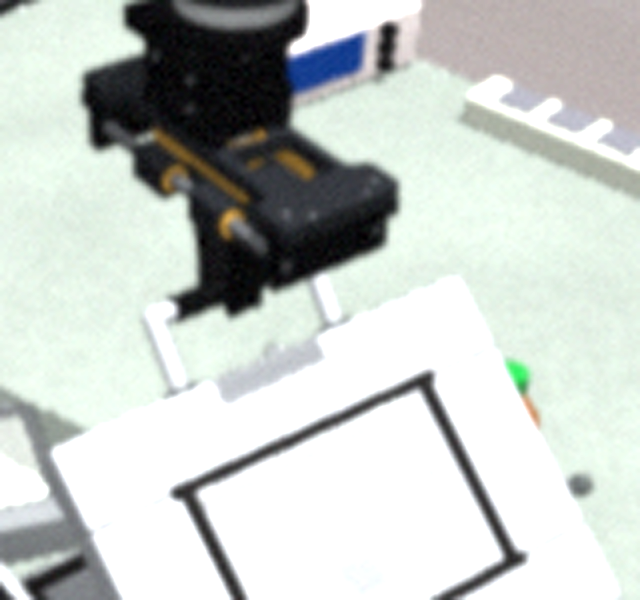

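The lid is raised and held, with the gripper body well clear of it at about (320,250). The external force has changed sign, so it is past balance. Going on to about 0.75 rad in small rows.

>>> arm_command:
  translation:
    - [0.5,0,-0.5]
    - [0.5,0,-0.4]
    - [0.5,0,-0.4]
    - [0.3,0,-0.3]
    - [0,0,0]
    - [0,0,0]
  twist: [0,0,0,0,0,0]

```text
time_s: 11.4
tool_pos: [0.5988, -0.0555, 0.297]
tool_rot: [-179.8, -0.8, -13.0]
force: [-0.7, -1.3, 2.6]
grip_width: 0.0148
```

>>> arm_command:
  translation:
    - [-0.5,0,0.45]
    - [-0.6,0,0.5]
    - [-0.6,0,0.5]
    - [-0.55,0,0.55]
    - [-0.55,0,0.6]
    - [-0.55,0,0.6]
    - [-0.5,0,0.6]
    - [-0.5,0,0.6]
    - [-0.4,0,0.6]
    - [0,0,0]
  twist: [0,0,0,0,0,0,0,0,0,0]

```text
time_s: 12.65
tool_pos: [0.5491, -0.0434, 0.2399]
tool_rot: [-179.8, -0.7, -12.9]
force: [1.8, 0.4, -1.3]
grip_width: 0.0148
```

>>> arm_command:
  translation:
    - [-0.1,0,0.2]
    - [0,0,0]
    - [0,0,0]
    - [0,0,0]
    - [0,0,0]
    - [0,0,0]
  twist: [0,0,0,0,0,0]

```text
time_s: 13.4
tool_pos: [0.548, -0.0432, 0.2382]
tool_rot: [-179.8, -0.6, -12.9]
force: [0.1, 0.4, -1.3]
grip_width: 0.015
```

```bash
python3 - <<'E'
from h import *
o=telemetry.get_obs(); print(o["time_s"],o["tool_pos"],o["force"],o["grip_width"],np.round(o["joint_velocities"],2))
t=optics.read_camera("top"); s=optics.read_camera("scene"); o=telemetry.get_obs(); print(o["tool_pos"])
for n,c in(("top",t),("scene",s)):
    d=cv2.absdiff(c["img"],cv2.imread(f"pics/{n}0.png")).max(2)
    R={"top":{"bottle":(180,215,190,222),"mod":(240,280,232,260),"jug":(232,280,398,445)},"scene":{"jug":(250,315,115,170),"bottle":(178,215,340,362)}}[n]
    for k,(a,b,e,f) in R.items(): print(n,k,"changed px",int((d[a:b,e:f]>40).sum()))
E
```

```text
13.4 [ 0.5480287  -0.04317692  0.23819242] [ 0.09052769  0.44419704 -1.27402162] 0.014963463954416664 [-0.06 -0.02  0.05 -0.02 -0.01 -0.06  0.02]
[ 0.5480534  -0.04314657  0.2382069 ]
top bottle changed px 0
top mod changed px 0
top jug changed px 0
scene jug changed px 0
scene bottle changed px 401
```

```bash
python3 -c "
from h import *
env.sign_off(); print(telemetry.get_obs()['tool_pos'])"
```

```text
the job is handed in; nothing more can be done
the job is handed in; nothing more can be done
```

The lid is raised, eased back and held by its handle just below balance, and I handed the job in at about 13.5 s. No verdict was reported. The lid angles below are worked out from the tool height, not measured directly.

- **Raising:** I pinched the sleeve from above and swung the lid up to about 0.76 rad, with the handle about 3.4 cm above balance. The force on the tool changed sign on the way up, which fits the strut taking the weight.
- **Easing back:** I brought it down to about 0.465 rad, with the handle about 2.5 cm below balance, and I'm still gripping it there.
- **Last checks:** The grip width was 15 mm, the fingers carried about 1.3 N, and the arm was still. The top view showed no pixel change at the jug, bottle or middle-sized module.

**Checks that disagreed:**
- **Tool height:** The fingertips sat about 20–25 mm higher than the reported tool position. It showed in the pictures, and a first trial closing caught only the top of the sleeve at 9.6 mm. I regripped lower, and after that the tool followed the expected lid arc to within a few millimetres.
- **Bottle in the scene view:** That patch of the picture did change (401 pixels). I put it down to the raised lid covering the bottle, without viewing another picture.

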